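Set the stock tags on a watchmaker's parts board

TASK

The flip tags on the stock board no longer match the bins: with a fingertip, push over the wrong ones so that each bin full of watch wheels shows its tag's green face up, and each bin that is empty or nearly empty shows red. Do not pick anything up, and leave the bins and all the other things where they stand.

Things in the scene. Friction and masses are not known exactly. Their poses are not given: they have to be found in the camera images.
- board: wooden stock board fixed flat on the table, 210 (x) x 600 (y) x 12 mm thick; origin at the centre of its underside, z up. Its x axis points away from the robot, from tags to bins, its y axis along the row of four lanes, 140 mm apart (grey panels 115 mm wide). Each lane has one flip tag and, about 90 mm beyond it along x, its bin; either may sit 6 mm off. A tag belongs to the nearest bin
- tag_a (a joint): tag a: plate 40 mm wide (along the hinge), 46 mm from hinge to free edge, 4 mm thick, about 30 g, one face green, one red. It leans to one side of its hinge, rising 50 degrees from level; the face that looks up is shown. 0: leans to board +y, green up; 1.396 rad: leans to board -y, red up; upright at 0.70. Turns freely (under 0.5 N); beyond upright it falls to the other stop
- hinge_a (a point): middle of tag a's hinge line (parallel to board x, along the plate's lower edge), 22 mm above the board's top; axes as the board's. At rest the free edge is 30 mm to the side of it and 35 mm above it. A fingertip pushing level with its tip 12 to 25 mm above this point, from the side the tag leans to, against its edge and underside until past the hinge, tips it over
- stand_a: fixed hinge stand of tag a, 60 (x) x 30 (y) x 27 mm high, on the board; origin at the centre of its underside, axes as the board's. Its end posts (23 to 29 mm from the middle along x) reach 5 mm above the hinge line, the rest stays below the hinge line
- tag_b (a joint): tag b: plate 40 mm wide (along the hinge), 46 mm from hinge to free edge, 4 mm thick, about 30 g, one face green, one red. It leans to one side of its hinge, rising 50 degrees from level; the face that looks up is shown. 0: leans to board +y, green up; 1.396 rad: leans to board -y, red up; upright at 0.70. Turns freely (under 0.5 N); beyond upright it falls to the other stop
- hinge_b (a point): middle of tag b's hinge line (parallel to board x, along the plate's lower edge), 22 mm above the board's top; axes as the board's. At rest the free edge is 30 mm to the side of it and 35 mm above it. A fingertip pushing level with its tip 12 to 25 mm above this point, from the side the tag leans to, against its edge and underside until past the hinge, tips it over
- stand_b: fixed hinge stand of tag b, 60 (x) x 30 (y) x 27 mm high, on the board; origin at the centre of its underside, axes as the board's. Its end posts (23 to 29 mm from the middle along x) reach 5 mm above the hinge line, the rest stays below the hinge line
- tag_c (a joint): tag c: plate 40 mm wide (along the hinge), 46 mm from hinge to free edge, 4 mm thick, about 30 g, one face green, one red. It leans to one side of its hinge, rising 50 degrees from level; the face that looks up is shown. 0: leans to board +y, green up; 1.396 rad: leans to board -y, red up; upright at 0.70. Turns freely (under 0.5 N); beyond upright it falls to the other stop
- hinge_c (a point): middle of tag c's hinge line (parallel to board x, along the plate's lower edge), 22 mm above the board's top; axes as the board's. At rest the free edge is 30 mm to the side of it and 35 mm above it. A fingertip pushing level with its tip 12 to 25 mm above this point, from the side the tag leans to, against its edge and underside until past the hinge, tips it over
- stand_c: fixed hinge stand of tag c, 60 (x) x 30 (y) x 27 mm high, on the board; origin at the centre of its underside, axes as the board's. Its end posts (23 to 29 mm from the middle along x) reach 5 mm above the hinge line, the rest stays below the hinge line
- tag_d (a joint): tag d: plate 40 mm wide (along the hinge), 46 mm from hinge to free edge, 4 mm thick, about 30 g, one face green, one red. It leans to one side of its hinge, rising 50 degrees from level; the face that looks up is shown. 0: leans to board +y, green up; 1.396 rad: leans to board -y, red up; upright at 0.70. Turns freely (under 0.5 N); beyond upright it falls to the other stop
- hinge_d (a point): middle of tag d's hinge line (parallel to board x, along the plate's lower edge), 22 mm above the board's top; axes as the board's. At rest the free edge is 30 mm to the side of it and 35 mm above it. A fingertip pushing level with its tip 12 to 25 mm above this point, from the side the tag leans to, against its edge and underside until past the hinge, tips it over
- stand_d: fixed hinge stand of tag d, 60 (x) x 30 (y) x 27 mm high, on the board; origin at the centre of its underside, axes as the board's. Its end posts (23 to 29 mm from the middle along x) reach 5 mm above the hinge line, the rest stays below the hinge line
- bin_full_brass: blue open square parts bin, 64 x 64 mm and 34 mm high, loose on the board; origin at the centre of its underside. FULL: heaped to the rim with brass watch wheels
- bin_full_steel: blue open square parts bin, 64 x 64 mm and 34 mm high, loose on the board; origin at the centre of its underside. FULL: heaped to the rim with steel watch wheels
- bin_few: blue open square parts bin, 64 x 64 mm and 34 mm high, loose on the board; origin at the centre of its underside. NOT full: only two brass wheels lie on its floor
- bin_empty: blue open square parts bin, 64 x 64 mm and 34 mm high, loose on the board; origin at the centre of its underside. NOT full: empty
- loupe: white eyeglass standing between bins, 42 mm wide, 40 mm high, origin at its underside; leave it
- oil_bottle: small amber bottle standing between bins, 24 mm wide, 45 mm high, origin at its underside; leave it
- case_back: steel watch case back lying between bins, 38 mm wide, 4 mm thick, origin at its underside; leave it
- tweezers: steel tweezers, 130 mm long, 6 mm thick, lying along the board's edge on the robot's side, origin at the middle of the underside; leave them
- movement_holder: black and white round holder with a watch movement, 88 mm wide, 44 mm high, on the table to the right of the board, origin at its underside; leave it
- screwdriver: blue-handled screwdriver lying on the table to the right of the board, 130 mm long; leave it
- tub: pale blue plastic tub with a white lid, 75 x 95 x 53 mm, on the table to the left of the board, origin at its underside; leave it

How it is judged (in metres and radians):
At the end, for the whole second after the job is handed in: Each tag whose lane holds a full bin rests within 0.2 rad of its green stop, each tag whose lane holds the nearly empty or the empty bin rests within 0.2 rad of its red stop, all tags at rest (under 0.1 rad/s), and each bin still in its lane (((horizontal distance between any of bin_full_brass, bin_full_steel and hinge_a below 0.12 m and value of joint tag_a below 0.2 rad) or (horizontal distance between any of bin_few, bin_empty and hinge_a below 0.12 m and value of joint tag_a above 1.196 rad)) and velocity of joint tag_a between -0.1 and 0.1 rad/s and ((horizontal distance between any of bin_full_brass, bin_full_steel and hinge_b below 0.12 m and value of joint tag_b below 0.2 rad) or (horizontal distance between any of bin_few, bin_empty and hinge_b below 0.12 m and value of joint tag_b above 1.196 rad)) and velocity of joint tag_b between -0.1 and 0.1 rad/s and ((horizontal distance between any of bin_full_brass, bin_full_steel and hinge_c below 0.12 m and value of joint tag_c below 0.2 rad) or (horizontal distance between any of bin_few, bin_empty and hinge_c below 0.12 m and value of joint tag_c above 1.196 rad)) and velocity of joint tag_c between -0.1 and 0.1 rad/s and ((horizontal distance between any of bin_full_brass, bin_full_steel and hinge_d below 0.12 m and value of joint tag_d below 0.2 rad) or (horizontal distance between any of bin_few, bin_empty and hinge_d below 0.12 m and value of joint tag_d above 1.196 rad)) and velocity of joint tag_d between -0.1 and 0.1 rad/s); the robot touches nothing.
It fails at once if a bin is lifted, tipped or pushed more than 20 mm from its place (distance of any of bin_full_brass, bin_full_steel, bin_few, bin_empty from where it was at the start of the episode above 0.02 m or angle between any of bin_full_brass, bin_full_steel, bin_few, bin_empty's own z axis and vertical above 0.35 rad).
It fails at once if another loose thing is lifted, carried, or pushed more than 20 mm from its place, or an upright one is knocked over (distance of any of loupe, oil_bottle, case_back, tweezers, movement_holder, screwdriver, tub from where it was at the start of the episode above 0.02 m or angle between any of loupe, oil_bottle's own z axis and vertical above 0.5 rad).
It also fails if it takes over 58 s, if anything falls off the work surface, if the arm or the gripper's body presses on something with over 40 N, if the wrist force passes 120 N, or if a joint passes its speed limit or range.

ROBOT

A 6-joint arm with a two-finger parallel gripper is mounted at the origin on the work surface. World frame = base frame: x ahead of the robot, y to its left, z up, the work surface at z = 0. Lengths are in m, angles in degrees, forces in N, time in s.
With the tool pointing down it reaches from about 0.325 to 1 m from the base axis. Payload 5.1 kg.
Tool frame: the origin (TCP) lies between the finger pads; the fingertips stand 11 mm ahead of it and the grasp point (between the pads) lies 8 mm behind it; x points along the fingers, z is the direction in which the jaws open and shut, and the axes are right-handed (so a half turn about x gives the same grasp; the last joint's range is limited). The gripper opens to 85 mm and grips with 20 to 120 N. Pads are 22 mm wide; open, the fingers measure 114 mm over their backs; the gripper's body (76 mm by 85 mm) begins 54 mm behind the grasp point. The pads swing forward as they close: fully open they stand 13 mm farther back than shut.
Start: joints at [-69.878, 7.093, 94.555, -0, 78.352, -4.733], TCP at [0.273, -0.59, 0.242] pointing down, gripper open.
Joint ranges: [-149.61, 149.61], [-58.7, 133.49], [1.44, 155.28], [-77.14, 257.14], [18.33, 153.61], [-166.67, 166.67]. Speed limits (degrees/s): [147.25, 147.25, 180, 180, 180, 180].

INTERFACE

Orientations are given as a 3x3 rotation matrix whose columns are the frame's x, y, z axes.
In Python, from workcell import env, viewer, close_job, finder gives the robot as it stands. The module is installed in compiled form; this text tells all that it offers.
- The arm moves only by the shell command python3 -m crank 'ROWS'. ROWS is JSON, one flat list of numbers, 7 for each row, row after row: the turn, a rotation vector about the tool's x, y, z in degrees, then the shift along the tool's x, y, z in m, then the opening, from 0 (shut) to 1 (fully open). In form: [rx, ry, rz, dx, dy, dz, jaw, rx, ry, rz, dx, dy, dz, jaw, ...]. A call has 1 to 8 rows; each row is the pose to reach, as a shift and turn from the pose measured when the call began, along the tool's axes at that moment; what a row does not reach only later rows make up. A row lasts 1/10 s, in which the tool goes at most 50 mm and 8.59 degrees, less where a joint would pass 70% of its speed; a pose out of reach is approached as far as the arm can. A call with a gripper value outside its range is refused whole. The fingers move at their own pace and stop on an object; the grip force is fixed at half the most. Time passes only in rows, so rows that repeat a pose let the fingers close. It gives the time, the measured TCP pose, the force and the opening at its end, in the units of the state.
- env.observe(): the state, without advancing time (a new reading comes with each control period).
- viewer.camera(name): name is "scene" or "top" or "wrist"; returns the picture (384x512x3 uint8, red, green, blue); there is no depth.
- viewer.get_calibration(name): a dict with "camera_matrix" (3x3 intrinsics, pixels), "world_from_camera" (4x4, takes a point from camera to world coordinates); the wrist camera has in their place "hand_eye" (4x4, takes a point from camera to tool coordinates, whose origin is the TCP and whose axes are the tool frame's). Camera axes: x right, y down, z forward; pixel columns grow to the right and rows downward; lengths in m; the calibration is good to about 2 mm. A picture is of the moment at which its call begins: read the wrist's pose just before it. get_calibration takes no time and is no camera call.
- close_job(): hands the job in, once; it reports no verdict.
Trained networks look in the newest picture that a camera, given by its name, has taken for a name from the list of things; names that differ only in an ending like _2 or _b are one class to them, and where a whole thing is asked for, a point or a joint stands for the part that bears it (a point fixed in the world has none). Each returns a list of dicts, best first, with "conf" (0 to 1); they miss things now and then, are a little off and sometimes report something else, mostly with a low value. They report only what shows in the picture. A call takes as long as a camera call.
- finder.recognise(name, camera): "xyz" ([x, y, z] in m, in world coordinates, good to about 4 mm: the middle of the surface that is visible of it).
The state is a dict: "clock": time; "q": joint angles; "qd": joint speeds; "joint_efforts": joint torques, N m; "tool_pos": TCP position; "ee_rot": TCP orientation; "force": force on the tool from outside, world axes, zero at the start; "moment": the same for the moment, N m; "width": finger opening in m.
Only numpy, scipy, OpenCV 4.12 (cv2) and the standard library are available. Lean on these libraries where they do the work, as an engineer would, in place of code of your own. Each camera call takes 0.05 s, during which the arm holds its last target.

## Working session

There is one attempt and no reset: what is moved stays moved. The work goes in short steps, Python scripts to look and compute and a shell command to move; the robot and the scene stay as the last step left them, time stands still between calls to the robot, and variables do not carry over. Pictures are saved under pics/ and viewed, and the job is handed in when it is done.

```bash
mkdir -p pics
python3 - <<'E'
from workcell import env, viewer, finder
import cv2, numpy as np
for n in ("scene","top"):
    im=viewer.camera(n); cv2.imwrite(f"pics/{n}0.png",im[:,:,::-1])
    c=viewer.get_calibration(n); print(n,np.round(c["camera_matrix"],1).tolist(),np.round(c["world_from_camera"],4).tolist())
for nm in ["hinge_a","tag_a","stand_a","bin_full_brass","bin_full_steel","bin_few","bin_empty","board","tweezers","loupe","oil_bottle"]:
    for cam in ("top",):
        print(nm,[(np.round(d["xyz"],3).tolist(),round(d["conf"],2)) for d in finder.recognise(nm,cam)][:6])
s=env.observe();print(s["clock"],s["tool_pos"],np.round(s["ee_rot"],3).tolist(),s["width"])
E
```

```text
scene [[422.3, 0.0, 256.4], [0.0, 422.3, 190.9], [0.0, 0.0, 1.0]] [[0.0628, 0.747, -0.6618, 1.2996], [0.9979, -0.036, 0.0541, -0.0737], [0.0166, -0.6638, -0.7477, 1.0062], [0.0, 0.0, 0.0, 1.0]]
top [[370.9, 0.0, 251.1], [0.0, 370.9, 195.3], [0.0, 0.0, 1.0]] [[-0.0084, -0.9853, 0.1709, 0.2398], [-1.0, 0.0074, -0.0064, -0.0242], [0.0051, -0.1709, -0.9853, 1.3416], [0.0, 0.0, 0.0, 1.0]]
hinge_a [([0.495, -0.193, 0.038], 0.74), ([0.493, 0.071, 0.039], 0.67), ([0.494, 0.213, 0.038], 0.52), ([0.489, -0.072, 0.039], 0.5)]
tag_a [([0.498, 0.209, 0.057], 0.65), ([0.497, -0.186, 0.054], 0.49)]
stand_a [([0.49, 0.074, 0.042], 0.76), ([0.499, -0.07, 0.044], 0.74), ([0.502, -0.192, 0.039], 0.57), ([0.488, 0.214, 0.04], 0.53), ([0.606, -0.135, 0.014], 0.44)]
bin_full_brass [([0.579, -0.064, 0.04], 0.87), ([0.501, -0.194, 0.036], 0.7), ([0.436, 0.034, 0.018], 0.35)]
bin_full_steel [([0.582, 0.221, 0.04], 0.75)]
bin_few [([0.593, -0.201, 0.014], 0.83)]
bin_empty [([0.587, 0.082, 0.018], 0.71)]
board [([0.507, 0.007, 0.012], 0.59)]
tweezers [([0.498, -0.195, 0.036], 0.48), ([0.435, 0.033, 0.019], 0.45)]
loupe [([0.597, 0.015, 0.056], 0.63)]
oil_bottle [([0.489, 0.068, 0.041], 0.52), ([0.493, -0.082, 0.053], 0.18)]
0.65 [ 0.27317791 -0.58981117  0.24238638] [[0.0, 0.907, 0.42], [-0.0, 0.42, -0.907], [-1.0, -0.0, 0.0]] 0.08533284568327347
```

Run:
```python
import cv2
im=cv2.imread("pics/top0.png"); cv2.imwrite("pics/topz.png",cv2.resize(im[60:240,120:390],None,fx=2.9,fy=2.9,interpolation=cv2.INTER_CUBIC))
```

```text
(no output)
```

View pics/scene0.png

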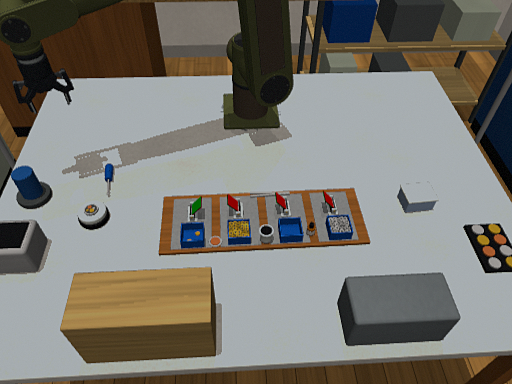

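View pics/top0.png

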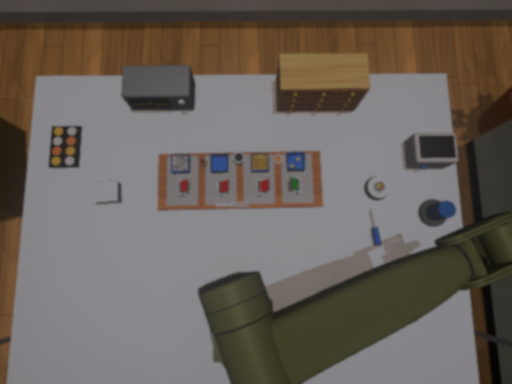

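View pics/topz.png

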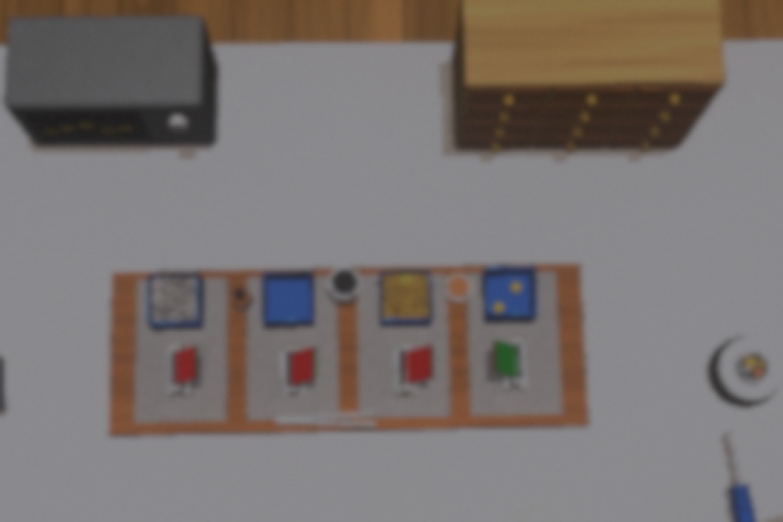

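The top view (left is +y) shows these lanes, from +y to −y:

| Lane y (m) | Bin | Tag shows | Verdict |
|---|---|---|---|
| 0.21 | full of steel wheels | red | wrong |
| 0.07 | empty | red | correct |
| −0.07 | full of brass wheels | red | wrong |
| −0.20 | two wheels | green | wrong |

I'll move in with the gripper shut and the jaw axis along world x, then look with the wrist camera.

```bash
cat > h.py <<'E'
import sys,numpy as np
from workcell import env
from scipy.spatial.transform import Rotation as Ro
def to(x,y,z):
    s=env.observe();R=np.array(s["ee_rot"]);p=np.array(s["tool_pos"])
    G=np.array([[0,0,1],[0,1,0],[-1,0,0]],float)
    print("t",round(s["clock"],2),"pos",np.round(p,4),"F",np.round(s["force"],1),"w",round(s["width"],4))
    print("rot",np.round(Ro.from_matrix(R.T@G).as_rotvec(degrees=True),2),"shift",np.round(R.T@(np.array([x,y,z])-p),4))
if __name__=="__main__": to(*map(float,sys.argv[1:4]))
E
python3 h.py 0.46 -0.135 0.22
```

```text
t 0.65 pos [ 0.2732 -0.5898  0.2424] F [ 1.4  0.9 -0.5] w 0.0853
rot [-65.14   0.     0.  ] shift [ 0.0223  0.3607 -0.3342]
```

```bash
python3 -m crank '[-8,0,0,0.003,0.036,-0.033,0,-16,0,0,0.006,0.072,-0.067,0,-24,0,0,0.009,0.108,-0.1,0,-32,0,0,0.012,0.144,-0.134,0,-40,0,0,0.014,0.18,-0.167,0,-48,0,0,0.016,0.216,-0.2,0,-56,0,0,0.019,0.252,-0.234,0,-65.1,0,0,0.02,0.288,-0.267,0]'; python3 h.py 0.46 -0.135 0.22
```

```text
clock: 1.45
tool_pos: [0.4225, -0.2245, 0.2224]
ee_rot: [[0.001, 0.004, 1.0], [-0.0, 1.0, -0.004], [-1.0, -0.0, 0.001]]
force: [1.1, -0.9, 0.8]
width: -0.0
t 1.45 pos [ 0.4225 -0.2245  0.2224] F [ 1.1 -0.9  0.8] w -0.0
rot [-0.23  0.03  0.02] shift [0.0024 0.0897 0.0371]
```

```bash
python3 -m crank '[-0.2,0,0,0,0.035,0.015,0,-0.2,0,0,0,0.07,0.03,0,-0.2,0,0,0.002,0.09,0.037,0,-0.2,0,0,0.002,0.09,0.037,0]'
cat > look.py <<'E'
import sys,cv2,numpy as np
from workcell import env,viewer,finder
s=env.observe();im=viewer.camera("wrist");cv2.imwrite(f"pics/{sys.argv[1]}.png",im[:,:,::-1])
c=viewer.get_calibration("wrist");print(np.round(c["camera_matrix"],1).tolist(),np.round(c["hand_eye"],3).tolist())
print(s["tool_pos"])
R=np.array(s["ee_rot"]);H=np.array(c["hand_eye"]);T=np.eye(4);T[:3,:3]=R;T[:3,3]=s["tool_pos"];W=T@H
np.savez("cam.npz",K=c["camera_matrix"],W=W)
for nm in ["hinge_a","stand_a","tag_a","bin_few","bin_full_brass","bin_full_steel","bin_empty"]:
    print(nm,[(np.round(d["xyz"],3).tolist(),round(d["conf"],2)) for d in finder.recognise(nm,"wrist")][:6])
E
python3 look.py w1
```

```text
clock: 1.85
tool_pos: [0.4604, -0.1326, 0.2203]
ee_rot: [[0.001, -0.003, 1.0], [0.0, 1.0, 0.003], [-1.0, 0.0, 0.001]]
force: [-0.5, -0.4, 1.1]
width: 0.0
[[273.8, 0.0, 254.5], [0.0, 273.8, 191.0], [0.0, 0.0, 1.0]] [[0.0, -0.323, 0.947, -0.132], [-0.001, -0.947, -0.323, 0.082], [1.0, -0.001, -0.0, -0.001], [0.0, 0.0, 0.0, 1.0]]
[ 0.4603662  -0.13256523  0.22032789]
hinge_a [([0.496, -0.074, 0.045], 0.67), ([0.499, -0.188, 0.041], 0.64)]
stand_a [([0.499, -0.188, 0.035], 0.78), ([0.497, -0.071, 0.041], 0.73)]
tag_a [([0.503, -0.185, 0.056], 0.8), ([0.499, -0.082, 0.051], 0.7), ([0.597, 0.008, 0.053], 0.67)]
bin_few [([0.517, -0.067, 0.015], 0.73), ([0.592, -0.198, 0.027], 0.59)]
bin_full_brass [([0.582, -0.064, 0.039], 0.57)]
bin_full_steel [([0.517, -0.068, 0.011], 0.48)]
bin_empty [([0.517, -0.068, 0.012], 0.47)]
```

View pics/w1.png

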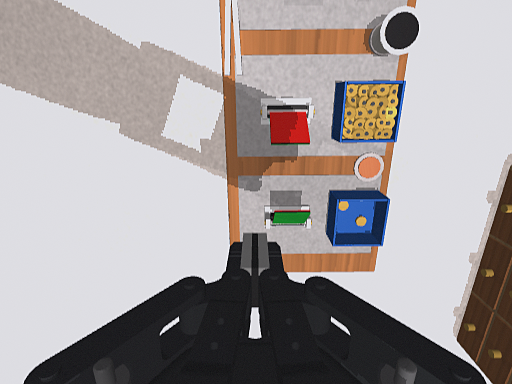

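The wrist view shows the brass bin with its red tag (stand near px 287,107) and the few bin with its green tag (stand near px 289,217). I'll back-project the stands to get the hinge lines.

Run:
```python
import cv2,numpy as np
d=np.load("cam.npz");K,W=d["K"],d["W"]
im=cv2.imread("pics/w1.png")
def pr(p):
    q=np.linalg.inv(W)@np.r_[p,1];u=K@q[:3];return u[:2]/u[2]
for hx,hy,sg in [(.497,-.198,1),(.497,-.068,-1)]:
    for y in (hy-.015,hy,hy+.015):
        print(hx,y,[np.round(pr([hx+dx,y,.039])).tolist() for dx in (-.029,.029)])
    e=[np.round(pr([hx+dx,hy+sg*.030,.069])).tolist() for dx in (-.02,.02)]; print("edge",e)
c=np.hstack([cv2.resize(im[y:y+70,250:325],None,fx=5,fy=5,interpolation=cv2.INTER_NEAREST) for y in (85,180)]);cv2.imwrite("pics/w1z.png",c)
```

```text
0.497 -0.21300000000000002 [[261.0, 233.0], [307.0, 233.0]]
0.497 -0.198 [[261.0, 222.0], [307.0, 222.0]]
0.497 -0.183 [[261.0, 211.0], [308.0, 211.0]]
edge [[270.0, 209.0], [306.0, 209.0]]
0.497 -0.083 [[262.0, 129.0], [314.0, 129.0]]
0.497 -0.068 [[263.0, 115.0], [315.0, 115.0]]
0.497 -0.053000000000000005 [[263.0, 100.0], [316.0, 101.0]]
edge [[272.0, 147.0], [310.0, 147.0]]
```

View pics/w1z.png

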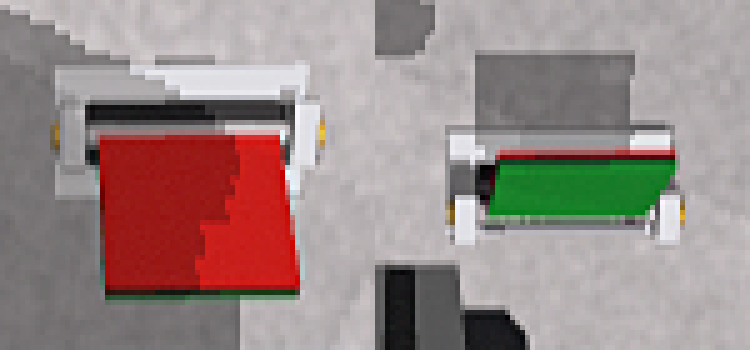

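```bash
python3 -m crank '[0,0,0,0.02,0,0.02,0,0,0,0,0.05,0,0.04,0,0,0,0,0.08,0,0.04,0,0,0,0,0.11,0,0.04,0,0,0,0,0.135,0,0.04,0,0,0,0,0.15,0,0.04,0,0,0,0,0.157,0,0.04,0,0,0,0,0.157,0,0.04,0]'; python3 h.py 0.5 -0.2 0.063
```

```text
clock: 3.05
tool_pos: [0.4995, -0.1359, 0.063]
ee_rot: [[-0.0, 0.003, 1.0], [-0.0, 1.0, -0.003], [-1.0, -0.0, -0.0]]
force: [0.5, 0.6, -0.1]
width: -0.0
t 3.05 pos [ 0.4995 -0.1359  0.063 ] F [ 0.5  0.6 -0.1] w -0.0
rot [-0.15 -0.02  0.  ] shift [ 0.     -0.0641  0.0007]
```

```bash
python3 -m crank '[0,0,0,0,-0.01,0,0,0,0,0,0,-0.02,0,0,0,0,0,0,-0.03,0,0,0,0,0,0,-0.04,0,0,0,0,0,0,-0.05,0,0,0,0,0,0,-0.058,0,0,0,0,0,0,-0.064,0,0,0,0,0,0,-0.064,0,0]'; python3 h.py 0.5 -0.135 0.063; python3 look.py w2
```

```text
clock: 3.85
tool_pos: [0.4993, -0.2007, 0.063]
ee_rot: [[-0.0, 0.004, 1.0], [-0.0, 1.0, -0.004], [-1.0, -0.0, -0.0]]
force: [-1.0, -0.9, 0.3]
width: -0.0001
t 3.85 pos [ 0.4993 -0.2007  0.063 ] F [-1.  -0.9  0.3] w -0.0001
rot [-0.21 -0.02  0.01] shift [-0.      0.0657  0.0005]
[[273.8, 0.0, 254.5], [0.0, 273.8, 191.0], [0.0, 0.0, 1.0]] [[0.0, -0.323, 0.947, -0.132], [-0.001, -0.947, -0.323, 0.082], [1.0, -0.001, -0.0, -0.001], [0.0, 0.0, 0.0, 1.0]]
[ 0.49929522 -0.20069578  0.06298769]
hinge_a [([0.505, -0.198, 0.034], 0.86), ([0.5, -0.091, 0.066], 0.78)]
stand_a [([0.505, -0.197, 0.03], 0.95), ([0.5, -0.084, 0.061], 0.56), ([0.597, -0.195, 0.03], 0.17)]
tag_a [([0.515, -0.206, 0.035], 0.89), ([0.498, -0.092, 0.064], 0.78)]
bin_few [([0.598, -0.195, 0.032], 0.79)]
bin_full_brass [([0.582, -0.089, 0.04], 0.93)]
bin_full_steel []
bin_empty []
```

View pics/w2.png

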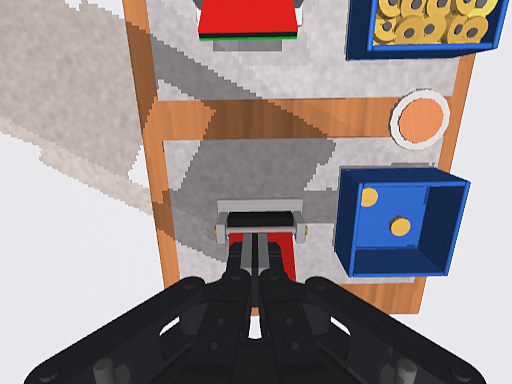

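The few bin's tag has gone over: red shows near px (265,260). Next I push the brass tag toward +y.

```bash
python3 -m crank '[0,0,0,0,0.03,0,0,0,0,0,0,0.06,0,0,0,0,0,0,0.08,0,0,0,0,0,0,0.095,0,0,0,0,0,0,0.107,0,0,0,0,0,0,0.119,0,0,0,0,0,0,0.13,0,0,0,0,0,0,0.139,0,0]'; python3 h.py 0.5 -0.062 0.063;  python3 look.py w3
```

```text
clock: 5.05
tool_pos: [0.4997, -0.0599, 0.063]
ee_rot: [[-0.0, 0.002, 1.0], [-0.0, 1.0, -0.002], [-1.0, -0.0, -0.0]]
force: [-0.3, -0.1, -0.0]
width: -0.0001
t 5.05 pos [ 0.4997 -0.0599  0.063 ] F [-0.3 -0.1 -0. ] w -0.0001
rot [-0.12 -0.03  0.  ] shift [-0.     -0.0021  0.0003]
[[273.8, 0.0, 254.5], [0.0, 273.8, 191.0], [0.0, 0.0, 1.0]] [[0.0, -0.323, 0.947, -0.132], [-0.001, -0.947, -0.323, 0.082], [1.0, -0.001, -0.0, -0.001], [0.0, 0.0, 0.0, 1.0]]
[ 0.49965814 -0.05993036  0.06296888]
hinge_a [([0.494, -0.052, 0.043], 0.89), ([0.496, 0.055, 0.07], 0.68), ([0.497, -0.045, 0.064], 0.57)]
stand_a [([0.497, 0.054, 0.066], 0.91)]
tag_a [([0.493, 0.053, 0.066], 0.92), ([0.496, -0.044, 0.065], 0.64), ([0.496, 0.054, 0.065], 0.48)]
bin_few []
bin_full_brass [([0.58, -0.058, 0.039], 0.93)]
bin_full_steel []
bin_empty [([0.594, 0.062, 0.026], 0.71)]
```

View pics/w3.png

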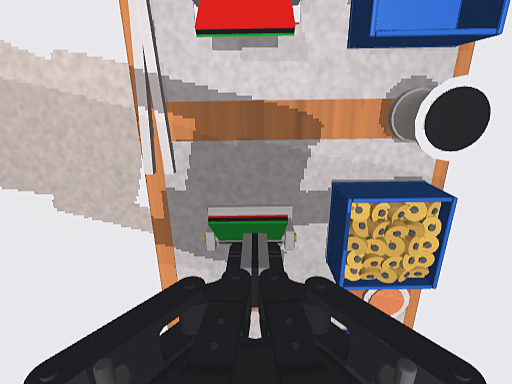

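The brass tag now shows green (px 248,228). I lift clear, pass over the empty lane, and come down before the steel tag.

```bash
python3 -m crank '[0,0,0,-0.02,-0.01,0,0,0,0,0,-0.06,-0.01,0,0,0,0,0,-0.1,-0.005,0,0,0,0,0,-0.12,0.04,0,0,0,0,0,-0.12,0.09,0,0,0,0,0,-0.12,0.14,0,0,0,0,0,-0.12,0.185,0,0,0,0,0,-0.12,0.2,0,0]'; python3 look.py w4; python3 h.py 0.497 0.148 0.063
```

```text
clock: 6.25
tool_pos: [0.4999, 0.142, 0.1831]
ee_rot: [[-0.0, -0.0, 1.0], [0.001, 1.0, 0.0], [-1.0, 0.001, -0.0]]
force: [-0.3, -0.2, -0.7]
width: -0.0
[[273.8, 0.0, 254.5], [0.0, 273.8, 191.0], [0.0, 0.0, 1.0]] [[0.0, -0.323, 0.947, -0.132], [-0.001, -0.947, -0.323, 0.082], [1.0, -0.001, -0.0, -0.001], [0.0, 0.0, 0.0, 1.0]]
[0.49993483 0.14195405 0.18314614]
hinge_a [([0.5, -0.058, 0.033], 0.72), ([0.496, 0.213, 0.039], 0.7), ([0.491, 0.084, 0.026], 0.66)]
stand_a [([0.5, 0.216, 0.044], 0.88), ([0.5, -0.054, 0.026], 0.71), ([0.494, 0.084, 0.031], 0.58)]
tag_a [([0.495, 0.206, 0.055], 0.81), ([0.5, -0.042, 0.068], 0.51), ([0.484, 0.08, 0.037], 0.49)]
bin_few []
bin_full_brass []
bin_full_steel [([0.583, 0.224, 0.048], 0.73), ([0.498, 0.21, 0.04], 0.39)]
bin_empty [([0.589, 0.075, 0.023], 0.77)]
t 6.65 pos [0.5004 0.1377 0.1829] F [1.  0.6 0.1] w -0.0
rot [-0.28 -0.03  0.02] shift [ 0.1199  0.0104 -0.0034]
```

View pics/w4.png

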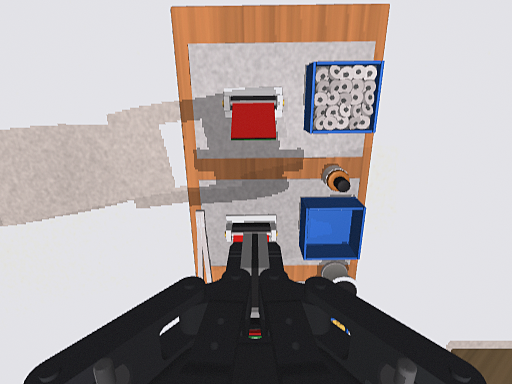

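```bash
python3 - <<'E'
import numpy as np
d=np.load("cam.npz");K,W=d["K"],d["W"]
for u,v,z in [(231,138,.069),(276,138,.069),(228,101,.039),(279,101,.039)]:
    r=W[:3,:3]@np.linalg.inv(K)@[u,v,1];o=W[:3,3];print((o+r*(z-o[2])/r[2]).round(4))
E
python3 -m crank '[0,0,0,0.03,0.004,-0.003,0,0,0,0,0.06,0.006,-0.003,0,0,0,0,0.09,0.006,-0.003,0,0,0,0,0.11,0.006,-0.003,0,0,0,0,0.12,0.006,-0.003,0,0,0,0,0.12,0.006,-0.003,0]'; python3 h.py 0.497 0.216 0.063
```

```text
[0.4778 0.1904 0.069 ]
[0.5179 0.1904 0.069 ]
[0.4734 0.2215 0.039 ]
[0.5223 0.2214 0.039 ]
clock: 7.25
tool_pos: [0.4964, 0.1428, 0.0615]
ee_rot: [[-0.004, 0.006, 1.0], [-0.001, 1.0, -0.006], [-1.0, -0.001, -0.004]]
force: [-0.6, -0.6, -0.5]
width: 0.0003
t 7.25 pos [0.4964 0.1428 0.0615] F [-0.6 -0.6 -0.5] w 0.0003
rot [-0.35 -0.21  0.05] shift [-0.0016  0.0732  0.0001]
```

The hinge is at y≈0.2205, so I push to y≈0.224.

```bash
python3 -m crank '[0,0,0,0,0.012,0,0,0,0,0,0,0.025,0,0,0,0,0,0,0.037,0,0,0,0,0,0,0.048,0,0,0,0,0,-0.001,0.058,0,0,0,0,0,-0.001,0.068,0,0,0,0,0,-0.001,0.077,0,0,0,0,0,-0.001,0.081,0,0]'; python3 look.py w5
```

```text
clock: 8.05
tool_pos: [0.4969, 0.2247, 0.0623]
ee_rot: [[-0.004, 0.005, 1.0], [-0.001, 1.0, -0.005], [-1.0, -0.001, -0.004]]
force: [0.1, 0.3, -0.3]
width: -0.0001
[[273.8, 0.0, 254.5], [0.0, 273.8, 191.0], [0.0, 0.0, 1.0]] [[0.0, -0.323, 0.947, -0.132], [-0.001, -0.947, -0.323, 0.082], [1.0, -0.001, -0.0, -0.001], [0.0, 0.0, 0.0, 1.0]]
[0.49688088 0.22473157 0.06234398]
hinge_a []
stand_a [([0.5, 0.235, 0.04], 0.89)]
tag_a [([0.498, 0.243, 0.067], 0.72)]
bin_few []
bin_full_brass []
bin_full_steel [([0.583, 0.23, 0.044], 0.8)]
bin_empty [([0.594, 0.149, 0.023], 0.19)]
```

View pics/w5.png

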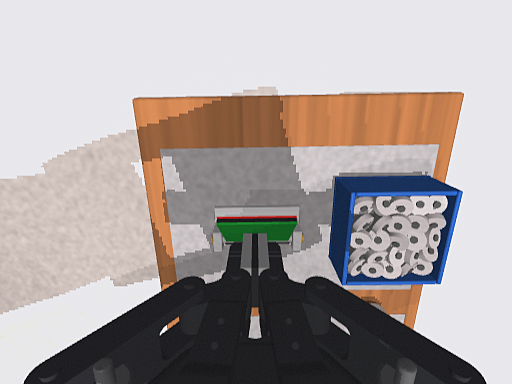

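The steel tag now shows green (px 255,232). I retreat upward and back toward the robot so I can check all four tags.

```bash
python3 -m crank '[0,0,0,-0.02,-0.012,0,0,0,0,0,-0.06,-0.012,0,0,0,0,0,-0.1,-0.012,0,0,0,0,0,-0.14,-0.012,-0.02,0,0,0,0,-0.17,-0.012,-0.05,0,0,0,0,-0.19,-0.012,-0.08,0,0,0,0,-0.2,-0.012,-0.1,0,0,0,0,-0.2,-0.012,-0.1,0]'
python3 - <<'E'
from workcell import env,viewer
import cv2,numpy as np
a=viewer.camera("top")[:,:,::-1];b=viewer.camera("scene")[:,:,::-1]
A=cv2.resize(a[140:220,150:330],(780,347),interpolation=cv2.INTER_CUBIC);B=cv2.resize(b[180:260,150:380],(780,252),interpolation=cv2.INTER_CUBIC)
cv2.imwrite("pics/end.png",np.vstack([A,B]))
s=env.observe();print(s["clock"],s["tool_pos"],s["force"])
E
```

```text
clock: 9.25
tool_pos: [0.397, 0.2125, 0.2652]
ee_rot: [[0.001, 0.006, 1.0], [0.001, 1.0, -0.006], [-1.0, 0.001, 0.001]]
force: [-0.5, 0.7, 0.6]
width: -0.0
9.35 [0.39775333 0.21216638 0.26276433] [-0.69461362 -0.36536496  0.37589985]
```

View pics/end.png

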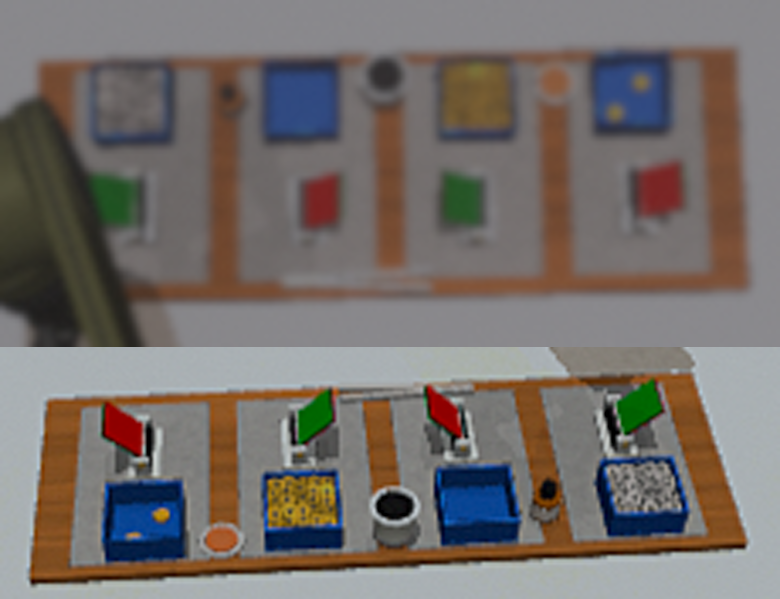

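The top and scene views agree: steel and brass lanes show green, empty and few lanes show red. The bins and everything else stand where they were.

```bash
python3 -c "
from workcell import close_job
print(close_job())"
```

```text
the job is handed in; nothing more can be done
None
```

I pushed over the three wrong tags with the shut fingertips and handed the job in at about 9.4 s. The few bin's tag went to red, and the brass and steel bins' tags went to green. The empty bin's tag was already red, so I left it alone.

In the last top and scene pictures, both full bins show green and both near-empty bins show red. Bins and loose things on the board look unmoved, and the gripper is clear of everything, about 25 cm above the table. Every force reading was about 1 N or less, which is within noise.

Some network reports disagreed with the pictures: a few low-confidence ones were false, such as a "bin_few" at a tag. I took the two hinge lines I needed to place most exactly from the picture edges, and they were up to about 12 mm from what the networks reported. I judged the final tag angles by eye from the pictures and did not measure them.

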